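# Drift the die carriage into line and lock the drift with the keeper

## Robot

A 6-joint arm with a two-finger parallel gripper is mounted at the origin on the work surface. World frame = base frame: x ahead of the robot, y to its left, z up, the work surface at z = 0. Lengths are in m, angles in rad, forces in N, time in s.
With the tool pointing down it reaches from about 0.35 to 0.975 m from the base axis. Payload 7.1 kg.
Tool frame: the origin (TCP) lies midway between the tips of the shut fingers; the grasp point (between the pads) lies 19 mm behind it; z points along the fingers, x is the direction in which the jaws open and shut, and the axes are right-handed (so a half turn about z gives the same grasp; the last joint's range is limited). The gripper opens to 88 mm and grips with 3 to 60 N. Pads are 20 mm wide; open, the fingers measure 115 mm over their backs; the gripper's body (75 mm by 178 mm) begins 61 mm behind the grasp point.
Start: joints at [1.114, 0.423, 1.63, -0, 1.089, -0.019], TCP at [0.265, 0.566, 0.223] pointing down, gripper open.
Joint ranges: [-3, 3], [-0.9, 2.11], [0.09, 2.58], [-1.31, 4.45], [0.11, 2.69], [-2.54, 2.54]. Speed limits (rad/s): [2.39, 2.39, 3.01, 3.14, 3.14, 3.14].

## Interface

Orientations are given as a unit quaternion [w, x, y, z].
In Python, from station import move_pose, movel, movej, command_gripper, wait, inverse_kinematics, read_camera, camera_info, MotionError, job_done, get_time, get_joint_pos, get_qvel, get_effort, get_tcp_pos, get_ee_rot, get_ft_force, get_ft_torque, get_grip_width gives the robot as it stands. Calls block until the motion is done:
- move_pose(position, orientation): joint-space move of the TCP to a pose.
- movel(position, frame=None, v=0.15, until_force=None): straight line of the TCP; frame=None keeps the orientation; v is the mean speed in m/s. With until_force (N) it stops when the force on the tool has changed by that much, and returns True; else False.
- movej(angles): joint-space move.
- command_gripper(opening): opening from 0.0 (shut) to 1.0 (fully open); the grip force is fixed at half the most; returns when the fingers have stopped.
- wait(seconds).
- inverse_kinematics(position, orientation): joint angles nearest the present ones, or None.
- read_camera(name): name is "scene" or "top" or "wrist"; returns the picture (480x640x3 uint8, red, green, blue); there is no depth.
- camera_info(name): a dict with "intrinsics" (3x3 intrinsics, pixels), "T" (4x4, takes a point from camera to world coordinates); the wrist camera has in their place "tool_from_camera" (4x4, takes a point from camera to tool coordinates, whose origin is the TCP and whose axes are the tool frame's). Camera axes: x right, y up, looking along -z (the intrinsics and any distortion apply to the point x, -y, -z); pixel columns grow to the right and rows downward; lengths in m; the calibration is good to about 2 mm. The wrist camera is an equidistant fisheye: a pixel r from the principal point sees the ray r / f radians off the axis. A picture is of the moment at which its call begins: read the wrist's pose just before it. camera_info takes no time and is no camera call.
A pose or a line that the arm cannot do raises MotionError and nothing moves.
- job_done(): hands the job in, once; it reports no verdict.
Readings, each from a call of its own:
- get_time(): time.
- get_joint_pos(): joint angles.
- get_qvel(): joint speeds.
- get_effort(): joint torques, N m.
- get_tcp_pos(): TCP position.
- get_ee_rot(): TCP orientation.
- get_ft_force(): force on the tool from outside, world axes, zero at the start.
- get_ft_torque(): the same for the moment, N m.
- get_grip_width(): opening from 0.0 (shut) to 1.0 (fully open).
Only numpy, scipy, OpenCV 4.12 (cv2) and the standard library are available. Lean on these libraries where they do the work, as an engineer would, in place of code of your own. Each camera call takes 0.05 s, during which the arm holds its last target. There are 200 camera calls.

## Task

Take the tapered drift from the pin rack and push it down through the hole of the die carriage into the out-of-line hole of the bed plate just below, so that its taper draws the carriage into line, until its collar bears on the packing washers round the hole. Bed it firmly, with a push of about 2 kg (20 N) and never more than 3, and let the drift move sideways with the holes as it goes in. Then swing the keeper arm over the collar up to its stop, let go of everything, and leave the other two pins standing in the rack.

Things in the scene. Friction and masses are not known exactly. Their poses are not given: they have to be found in the camera images.
- drift: Tapered drift, steel, loose, upright in any one of the rack's holes; the only pin with a taper and a plain round grip. Origin: centre of the collar's underside, z up its axis. Collar 38 mm across, z 0 to 6 mm; grip shank 18 mm across, z 6 to 56. Below: straight 25 mm body to z -41, then an even taper to a flat nose 5 mm across at z -77. About 0.35 kg.
- drift_nose (a point): Centre of the drift's nose, 77 mm below its origin.
- bolster: Fixed grey tool holder, origin at its underside's centre, x along the carriage's slide. In it a bolted-down bed plate, 16 mm thick, its top 76 mm above the bench, with a 26 mm hole. That hole's centre lies 3 to 9 mm to the bolster's +x (y = 0); just where is not measured. Under it there is free room down to 6 mm above the bench.
- carriage (a joint): Slide (m) of the die carriage, a steel plate 12 mm thick on the bolster, 1 mm above the bed plate; top 89 mm above the bench. 0: as it starts, its hole over the bolster's origin; positive: moved along the bolster's +x, the way it has to go by 3 to 9 mm. Takes about 7 N to slide, stays where left. The drift goes in with 5 to 10 N, up to 20 if held from moving sideways.
- carriage_hole (a point): Centre of the carriage's 26 mm hole at its top face, 89 mm above the bench; axes as the bolster's. The plate reaches x -155 to 55, y -71 to 71 mm from here; a V-die stands on it at x -90 to -150 mm, up to 136 mm above the bench, and two bolt heads at x -70, y +-55 mm.
- seat: Packing washers lying fixed round the carriage's hole, 42 mm across with a 28 mm bore. The stack stands 1 to 11 mm above the carriage: how much is not measured (the origin given is the hole's centre at the carriage's top, 89 mm above the bench). The drift's collar has to bear on it; it is hard.
- keeper (a joint): Hinge (rad) of the keeper, a flat arm 18 mm wide, 6 mm thick, underside 19 mm above the carriage: it clears a seated collar by 2 to 12 mm. 0: at its stop, along the bolster's -y, over the collar's edge beside the grip; positive: open, anticlockwise from above. Starts at 1.3 to 1.75, about along +x. Light friction, stays where left.
- keeper_pivot (a point): The keeper's pivot axis at the arm's upper face, 114 mm above the bench, at x 22, y 55 mm from the carriage's hole in the bolster's axes; it rides on the carriage and turns with the arm: the arm points along its -y.
- keeper_knob (a point): Centre of the top of the upright round knob (12 mm across, 28 mm tall) on the arm, 84 mm from the pivot; its top is 142 mm above the bench. The arm ends 7 mm beyond the knob's centre.
- rack: Fixed pin rack: a level plate 50 x 200 mm, 10 mm thick, top 95 mm above the bench, on a leg at each end, open below. Origin: centre of its underside. Three 26 mm holes at y -65, 0 and 65 mm, x = 0.
- straight_pin: Bystander in the rack: straight round pin 24 mm across with a square grip, same collar. Leave it standing.
- slim_pin: Bystander in the rack: thin pin 12 mm across with a ball-ended grip, same collar. Leave it standing.
Not all that is in view belongs to the job. What is shaped like the drift but green is not meant.

How it is judged:
On the way, in this order (a step that is already met when the one before it is completed fails the run):
1. the drift's nose is through the carriage's hole and inside the bed plate's hole before the carriage has moved 1.5 mm (z of drift_nose in the frame of carriage_hole below -0.015 m and horizontal distance between drift_nose and carriage_hole below 0.012 m and value of joint carriage below 0.0015 m), for 0.02 s.
2. the drift is fully home, its collar bedded on the washers with over 10 N, and has drawn the carriage into line (horizontal distance between drift and carriage_hole below 0.003 m and z of drift in the frame of carriage_hole between -0.002 and 0.013 m and angle between drift's own z axis and vertical below 0.06 rad and value of joint carriage above 0.001 m and contact force between drift and seat above 10 N), for 0.1 s.
3. the keeper lies over the collar of the seated drift (horizontal distance between drift and carriage_hole below 0.003 m and z of drift in the frame of carriage_hole between -0.002 and 0.013 m and angle between drift's own z axis and vertical below 0.06 rad and value of joint carriage above 0.001 m and value of joint keeper below 0.07 rad), for 0.1 s.
At the end, for the whole second after the job is handed in: The drift stands upright in the carriage's hole (within 3 mm) with its collar bearing on the washers (over 0.2 N); the carriage drawn along by over 1 mm; the keeper within 0.07 rad of its stop over the collar; drift at rest and nothing held (all of step 3 and contact force between drift and seat above 0.2 N and linear speed of drift below 0.01 m/s and contact force between the fingers and anything else below 0.1 N); the robot touches nothing.
It fails at once if the collar is pressed on the washers with more than 40 N (contact force between drift and seat above 40 N).
It fails at once if the drift is loaded against the bolster with its bed plate, carriage and keeper with more than 80 N in all (a 30 N push plus the sideways squeeze between the two holes) (contact force between drift and bolster above 80 N).
It fails at once if the straight pin or the slim pin is moved more than 20 mm (distance of any of straight_pin, slim_pin from where it was at the start of the episode above 0.02 m).
It also fails if it takes over 72 s, if anything falls off the work surface, if the arm or the gripper's body presses on something with over 40 N, if the wrist force passes 120 N, or if a joint passes its speed limit or range.

## Working session

There is one attempt and no reset: what is moved stays moved. The work goes in short steps, each a Python script; the robot and the scene stay as the last script left them, time stands still between calls to the robot, and variables do not carry over. Pictures are saved under pics/ and viewed, about 8 in all and at most 12, crops included, and the job is handed in when it is done.

```bash
mkdir -p pics; ls; python3 - <<'E'
from station import *
import cv2
for n in ["scene","top","wrist"]:
    im=read_camera(n); cv2.imwrite(f"pics/{n}0.png",im[:,:,::-1]); i=camera_info(n); print(n,{k:(v.round(4).tolist() if hasattr(v,'round') else v) for k,v in i.items()})
print(get_time(),get_tcp_pos(),get_ee_rot(),get_ft_force())
E
```

```text
pics
scene {'intrinsics': [[509.9638, 0.0, 317.714], [0.0, 509.9638, 237.7146], [0.0, 0.0, 1.0]], 'T': [[0.0384, -0.7206, 0.6922, 1.2783], [0.9991, 0.039, -0.0148, 0.1144], [-0.0164, 0.6922, 0.7215, 0.9138], [0.0, 0.0, 0.0, 1.0]]}
top {'intrinsics': [[477.4665, 0.0, 314.2768], [0.0, 477.4665, 230.0372], [0.0, 0.0, 1.0]], 'T': [[-0.0284, 0.9957, -0.0881, 0.4329], [-0.9995, -0.0293, -0.0086, 0.1259], [-0.0111, 0.0878, 0.9961, 0.8859], [0.0, 0.0, 0.0, 1.0]]}
wrist {'intrinsics': [[371.6483, 0.0, 323.5788], [0.0, 371.6483, 235.4015], [0.0, 0.0, 1.0]], 'tool_from_camera': [[1.0, 0.0003, -0.0012, -0.0003], [0.0, -0.9677, -0.2523, -0.0691], [-0.0012, 0.2523, -0.9676, -0.1618], [0.0, 0.0, 0.0, 1.0]]}
0.15 [0.26476631 0.56570041 0.22210096] [ 2.92642622e-04  8.43779653e-01  5.36689472e-01 -4.71441586e-04] [0.8528606  0.13216618 0.26286698]
```

View pics/top0.png

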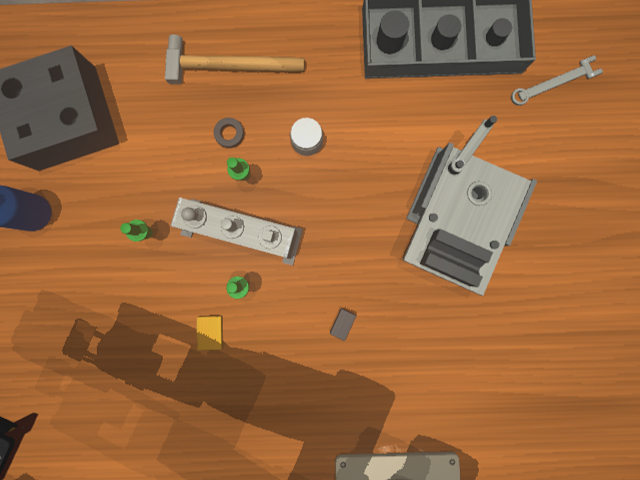

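View pics/scene0.png

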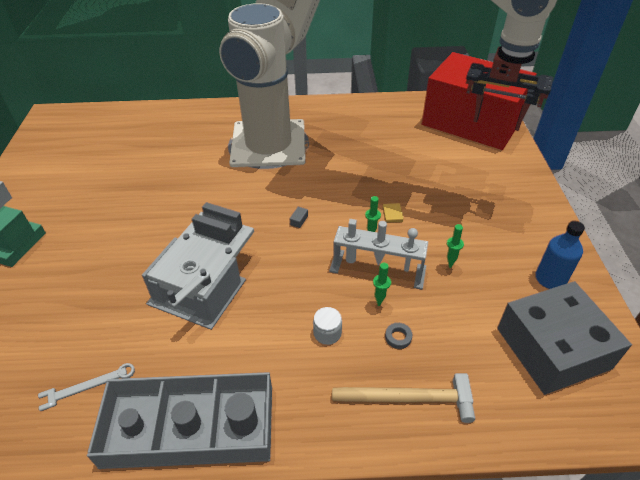

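Top view: rack pins at about (192,214), (231,225) and (271,236). The middle one looks tapered in the scene view (380,257). The carriage hole is at about (479,193). I'll enlarge these areas.

```bash
python3 - <<'E'
import cv2,numpy as np
t=cv2.imread("pics/top0.png");s=cv2.imread("pics/scene0.png")
z=lambda im,x,y,w,h,k:cv2.resize(im[y:y+h,x:x+w],None,fx=k,fy=k,interpolation=cv2.INTER_CUBIC)
a=z(t,400,110,140,190,3)   # 420x570
b=z(t,165,185,140,85,2.5) # 350x212
c=z(s,320,205,116,90,3) # 348x270
o=np.zeros((570,790,3),np.uint8);o[:570,:420]=a;o[:b.shape[0],430:430+b.shape[1]]=b;o[290:290+c.shape[0],430:430+c.shape[1]]=c
cv2.imwrite("pics/c1.png",o)
E
```

```text
(no output)
```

View pics/c1.png

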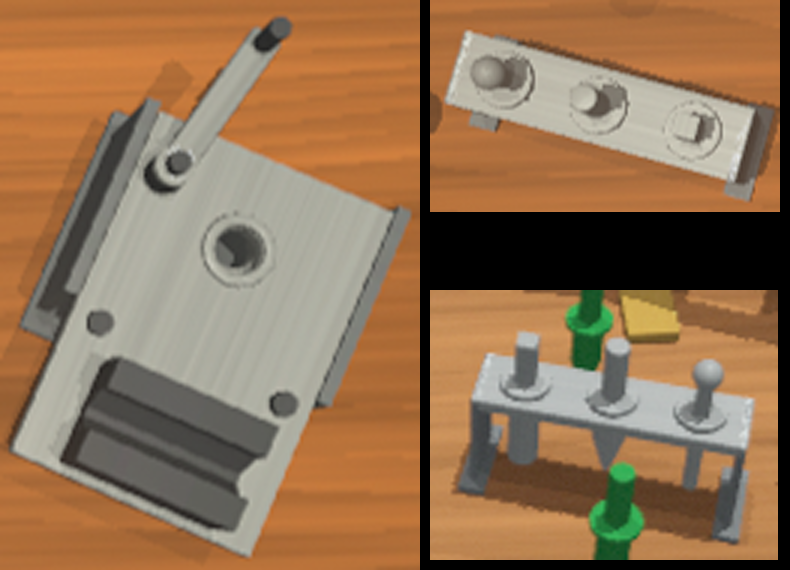

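```bash
cat > h.py <<'E'
from station import *
import numpy as np, cv2
from scipy.spatial.transform import Rotation as R
def ray(name,u,v,z,tcp=None,q=None):
    i=camera_info(name);K=i["intrinsics"]
    a,b=(u-K[0,2])/K[0,0],(v-K[1,2])/K[1,1]
    if name=="wrist":
        r=np.hypot(a,b); s=np.sin(r)/r if r>1e-9 else 1
        d=np.array([a*s,-b*s,-np.cos(r)])
        T=np.eye(4);T[:3,:3]=R.from_quat(np.roll(q,-1)).as_matrix();T[:3,3]=tcp
        T=T@i["tool_from_camera"]
    else:
        d=np.array([a,-b,-1]);T=i["T"]
    d=T[:3,:3]@d;o=T[:3,3]
    return (o+d*(z-o[2])/d[2])[:2]
def down(yaw): # tool z down, tool x at yaw in world
    q=(R.from_euler('z',yaw)*R.from_euler('x',np.pi)).as_quat()
    return np.roll(q,1)
E
python3 - <<'E'
from h import *
P={}
for n,u,v,z in [("slim",194.2,216.6,.101),("drift",232.2,227,.101),("str",269.8,237.4,.101),("hole",479.7,193,.094),("bolt+",433.3,217.3,.093),("bolt-",494.7,244.7,.093),("knob",493,119,.142),("piv",459.3,164,.118)]:
    P[n]=ray("top",u,v,z);print(n,P[n].round(4))
d=P["slim"]-P["str"];print("rack len",np.linalg.norm(d),np.degrees(np.arctan2(d[1],d[0])))
d=P["bolt+"]-P["bolt-"];print("bolt y",np.linalg.norm(d),np.degrees(np.arctan2(d[1],d[0])))
d=P["hole"]-(P["bolt+"]+P["bolt-"])/2;print("x",np.linalg.norm(d),np.degrees(np.arctan2(d[1],d[0])))
print(np.linalg.norm(P["knob"]-P["piv"]))
d=P["knob"]-P["piv"];print(np.degrees(np.arctan2(d[1],d[0])))
E
```

```text
slim [0.5306 0.3312]
drift [0.5114 0.2683]
str [0.4923 0.2064]
hole [ 0.5569 -0.1452]
bolt+ [ 0.5185 -0.0661]
bolt- [ 0.4699 -0.1652]
knob [ 0.6675 -0.1568]
piv [ 0.6018 -0.1067]
rack len 0.13055250869310864 72.9564373902335
bolt y 0.11033747975908538 63.85677394108642
x 0.06930523186234497 -25.22257126288688
0.08262953931618908
-37.33551892918831
```

The middle pin is the drift, the bolster yaw is about −25.8°, and the measurements agree with the given dimensions. Next is the grasp.

```bash
python3 - <<'E'
from h import *
command_gripper(0.7)
p=np.array([.5114,.2683])
best=None
for y in (-17,163):
    q=down(np.radians(y)); j=inverse_kinematics([*p,.24],q)
    j2=inverse_kinematics([.557,-.145,.24],down(np.radians(y-9)))
    print(y,j,j2)
    if j is not None and j2 is not None:
        m=max(abs(j[5]),abs(j2[5]))
        if best is None or m<best[0]: best=(m,y)
y=best[1];print(best)
move_pose([*p,.24],down(np.radians(y)))
t,q=get_tcp_pos(),get_ee_rot();cv2.imwrite("pics/w1.png",read_camera("wrist")[:,:,::-1]);np.savez("w1.npz",t=t,q=q);print(t,q,get_time())
E
```

```text
-17 [ 4.62556118e-01  3.34033946e-01  1.72203045e+00 -4.44089210e-16
  1.08552826e+00  7.59262091e-01] [-2.75347575e-01  3.31134476e-01  1.72628778e+00 -4.44089210e-16
  1.08417040e+00  1.78438030e-01]
163 [ 0.46255612  0.33403395  1.72203045  0.          1.08552826 -2.38233056] None
(np.float64(0.7592620906903527), -17)
[0.51107587 0.26904112 0.23996218] [-1.10866422e-04  9.89136386e-01 -1.47000657e-01 -6.53729511e-05] 2.25
```

View pics/w1.png

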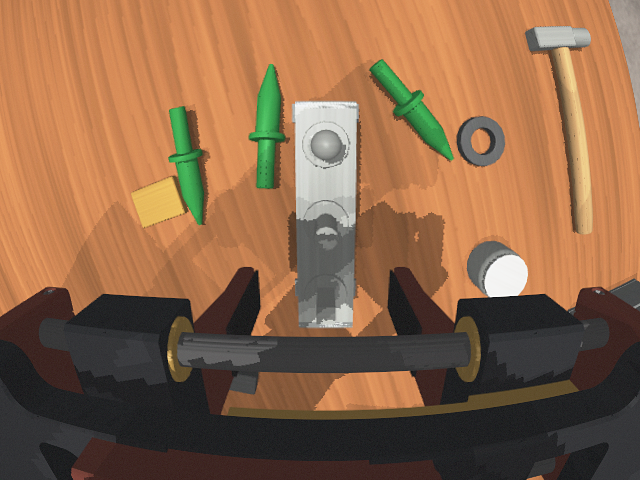

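The wrist view shows the slim pin at (325,145), the middle collar at about (326,222) and the straight pin at about (325,290). I'll check those against the estimate and then grasp.

```bash
python3 - <<'E'
from h import *
w=np.load("w1.npz")
for u,v in [(326,145),(326,225)]: print(ray("wrist",u,v,.101,w["t"],w["q"]))
E
```

```text
[0.53142826 0.33103414]
[0.51232411 0.26794474]
```

```bash
python3 - <<'E'
from h import *
p=[.5118,.2682]
print(movel([*p,.116],v=.1,until_force=8))
f0=get_ft_force();command_gripper(0)
print(get_grip_width()*88,get_ft_force()-f0)
movel([*p,.29],v=.15)
print(get_grip_width()*88,get_ft_force()-f0,get_time())
q=down(np.radians(-25.8));Rb=R.from_euler('z',-25.8,degrees=True).as_matrix()[:2,:2]
h=np.array([.5569,-.1452])
move_pose([*(h+Rb@[-.0,.0]),.29],q)
t,qq=get_tcp_pos(),get_ee_rot();cv2.imwrite("pics/w2.png",read_camera("wrist")[:,:,::-1]);np.savez("w2.npz",t=t,q=qq);print(t,get_ft_force(),get_time())
E
```

```text
False
17.56288379165621 [1.94394532 0.66547778 0.5570973 ]
17.276685063502466 [ 0.27679466 -0.32436217 -2.58009388] 5.7
[ 0.55707335 -0.1442769   0.28993305] [ 0.91315327  0.6951384  -2.58206516] 7.2833
```

View pics/w2.png

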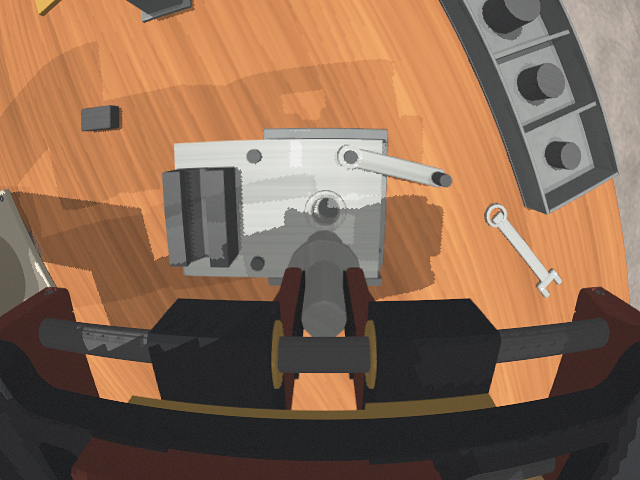

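Drift held (jaw gap 17.5 mm, lifted weight about 3 N). Hole at (325,209), nose near (325,236).

```bash
python3 - <<'E'
from h import *
w=np.load("w2.npz")
im=cv2.imread("pics/w2.png");cv2.imwrite("pics/w2c.png",cv2.resize(im[175:295,250:400],None,fx=5,fy=5,interpolation=cv2.INTER_CUBIC))
f=lambda u,v,z:ray("wrist",u,v,z,w["t"],w["q"]).round(4)
print("hole",f(325,209,.094),"nose",f(325,236,.192),"bolts",f(254,156,.093),f(257.5,263.5,.093),"piv",f(350,157,.118),"knob",f(446,180,.142))
E
```

```text
hole [ 0.5588 -0.1426] nose [ 0.5578 -0.144 ] bolts [ 0.5197 -0.0653] [ 0.4716 -0.1636] piv [ 0.6014 -0.1055] knob [ 0.6684 -0.1563]
```

View pics/w2c.png

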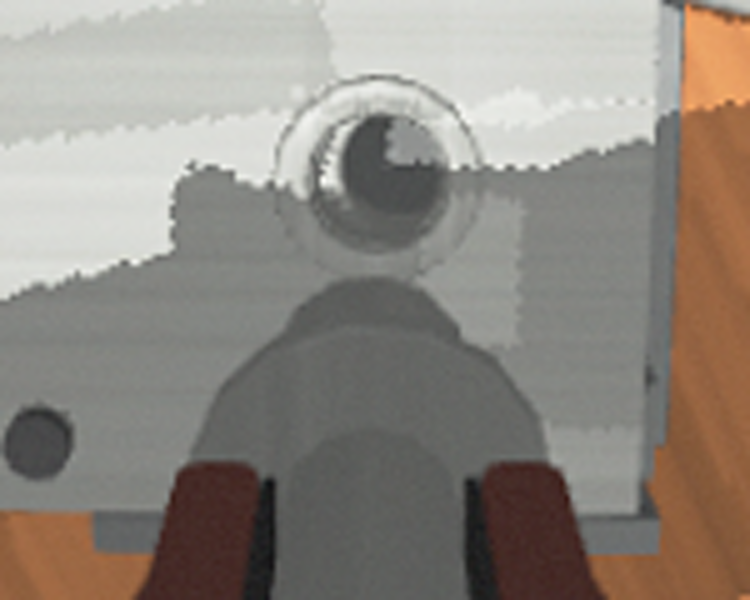

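```bash
python3 - <<'E'
from h import *
Rb=R.from_euler('z',-25.8,degrees=True).as_matrix()[:2,:2]
c=np.array([.5579,-.1447])+Rb@[.0012,0]
movel([*c,.195],v=.12); wait(.2)
f0=get_ft_force(); np.save("f0.npy",f0)
print(get_tcp_pos(),f0,get_time())
print(movel([*c,.170],v=.06,until_force=6)); wait(.1)
print(get_tcp_pos(),get_ft_force()-f0,get_time())
t=get_time();movel([*c,.169],v=.05);print("step",get_time()-t)
z=.169;log=[]
for i in range(120):
    f=get_ft_force()-f0; p=get_tcp_pos(); l=Rb.T@f[:2]
    if i%5==0 or f[2]>8: print(i,"z%.4f tz%.4f off"%(p[2],z),(1e3*Rb.T@(c-[.5579,-.1447])).round(2),"F",l.round(1),f[2].round(1),"t%.1f"%get_time())
    if f[2]>10 and p[2]<.125: print("contact?");break
    if z<.106 or get_time()>40: break
    d=l*.08e-3; d*=min(1,.5e-3/max(1e-9,np.linalg.norm(d))); c=c+Rb@d
    if f[2]<14: z-=.001
    movel([*c,z],v=.02)
np.save("cz.npy",[*c,z])
print(get_tcp_pos(),get_grip_width()*88)
E
```

```text
[ 0.55943209 -0.14536222  0.19585082] [ 1.04910672 -0.40967485 -2.54888106] 8.425
False
[ 0.55921917 -0.14529613  0.17012722] [-0.36122493  0.46371755 -1.03045006] 9.0917
step 0.25
0 z0.1692 tz0.1690 off [1.2 0. ] F [-1.6  0.2] -0.8 t9.3
5 z0.1639 tz0.1640 off [ 0.71 -0.04] F [-0.5  0.1] -0.0 t10.6
10 z0.1589 tz0.1590 off [ 0.29 -0.08] F [-0.9  0.4] -0.1 t11.8
15 z0.1541 tz0.1540 off [-0.17 -0.12] F [ 0.4 -0.1] -0.1 t13.1
20 z0.1493 tz0.1490 off [ 0.36 -0.73] F [ 2.7 -2.7] 7.2 t14.3
21 z0.1485 tz0.1480 off [ 0.58 -0.95] F [ 2.6 -2.7] 9.6 t14.6
22 z0.1475 tz0.1470 off [ 0.79 -1.17] F [ 1.2 -2.8] 9.8 t14.8
23 z0.1467 tz0.1460 off [ 0.89 -1.39] F [ 2.1 -2.1] 10.7 t15.1
24 z0.1457 tz0.1450 off [ 1.05 -1.56] F [ 1.5 -1.5] 10.1 t15.3
25 z0.1448 tz0.1440 off [ 1.17 -1.68] F [ 1.7 -2.6] 10.2 t15.6
26 z0.1439 tz0.1430 off [ 1.3  -1.88] F [ 1.4 -1.7] 11.4 t15.8
27 z0.1429 tz0.1420 off [ 1.41 -2.02] F [ 1.6 -1.6] 11.2 t16.1
28 z0.1420 tz0.1410 off [ 1.54 -2.14] F [ 2.6 -1. ] 11.5 t16.3
29 z0.1411 tz0.1400 off [ 1.74 -2.22] F [ 2.1 -0.7] 12.1 t16.6
30 z0.1401 tz0.1390 off [ 1.91 -2.28] F [ 3.2 -1.2] 12.0 t16.8
31 z0.1392 tz0.1380 off [ 2.16 -2.38] F [ 1.6 -0.7] 11.9 t17.1
32 z0.1383 tz0.1370 off [ 2.29 -2.43] F [ 3.1 -0.8] 12.7 t17.3
35 z0.1346 tz0.1340 off [ 3.13 -2.49] F [2.9 0.4] 7.5 t18.1
38 z0.1315 tz0.1310 off [ 3.76 -2.62] F [ 2.7 -0.2] 8.9 t18.8
40 z0.1294 tz0.1290 off [ 4.2  -2.62] F [ 2.5 -1. ] 8.2 t19.3
45 z0.1240 tz0.1240 off [ 4.94 -2.32] F [1.3 2.4] 7.9 t20.6
50 z0.1188 tz0.1190 off [ 5.29 -1.91] F [ 0.7 -0.3] 5.7 t21.8
55 z0.1139 tz0.1140 off [ 5.04 -2.  ] F [-0.   0.1] 4.1 t23.1
57 z0.1129 tz0.1120 off [ 5.03 -1.99] F [-1.7 -0.2] 13.0 t23.6
contact?
[ 0.56184414 -0.14876508  0.11285918] 17.38517752132613
```

Smooth insertion, with the body in both holes and contact at TCP z 0.113. Now I'll bed it to about 20 N.

```bash
python3 - <<'E'
from h import *
Rb=R.from_euler('z',-25.8,degrees=True).as_matrix()[:2,:2]
f0=np.load("f0.npy");*c,z=np.load("cz.npy");c=np.array(c)
for i in range(25):
    f=np.mean([get_ft_force()-f0 for _ in range(3)],0);l=Rb.T@f[:2]
    print("z%.4f tz%.4f"%(get_tcp_pos()[2],z),l.round(1),f[2].round(1))
    if f[2]>19: break
    d=l*.05e-3;c=c+Rb@d; z-=min(.0004,max(.0001,(20-f[2])*.05e-3)); movel([*c,z],v=.01)
wait(.4);print(get_tcp_pos(),get_ft_force()-f0,get_grip_width()*88)
np.save("cz.npy",[*c,z])
t,qq=get_tcp_pos(),get_ee_rot();np.savez("w3.npz",t=t,q=qq);cv2.imwrite("pics/w3.png",read_camera("wrist")[:,:,::-1]);print(get_time())
E
```

```text
z0.1129 tz0.1120 [-1.7 -0.2] 13.0
z0.1128 tz0.1116 [-3.5 -0.1] 15.0
z0.1128 tz0.1114 [-3.7 -0.9] 18.5
z0.1129 tz0.1113 [-2.  -0.2] 17.3
z0.1128 tz0.1112 [-3.2 -1.1] 18.3
z0.1128 tz0.1111 [-2.7 -0. ] 19.3
[ 0.56182942 -0.1487647   0.11283675] [-2.69275854  1.38033573 19.23882945] 17.850472684408455
25.2917
```

View pics/w3.png

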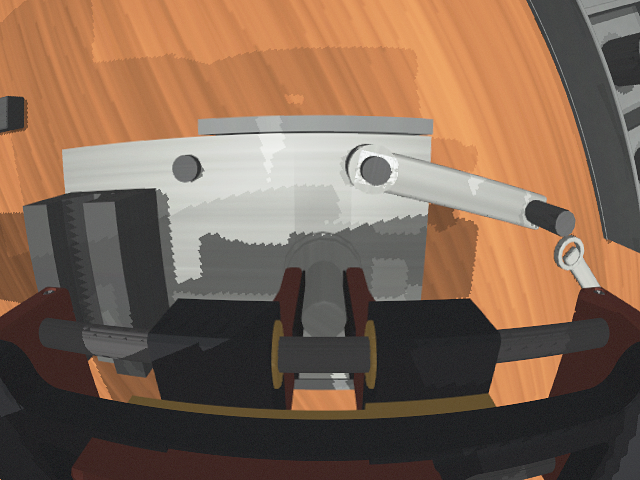

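Bedded: z stays fixed at 0.1128 under 19 N, and the wrist view shows the collar on the washers. The keeper is pivoted at (375,170) with its knob at (565,223). Next I'll release and re-measure.

```bash
python3 - <<'E'
from h import *
f0=np.load("f0.npy");*c,z=np.load("cz.npy")
movel([*c,z+.0013],v=.01);print(get_ft_force()-f0)
command_gripper(.5);print(get_grip_width()*88,get_ft_force()-f0)
x,y,_=get_tcp_pos()
print(movel([x,y,.25],v=.15))
t,qq=get_tcp_pos(),get_ee_rot();np.savez("w4.npz",t=t,q=qq);im=read_camera("wrist")[:,:,::-1];cv2.imwrite("pics/w4.png",im);print(t,get_time())
cv2.imwrite("pics/w4c.png",cv2.resize(im[120:320,200:520],None,fx=2.5,fy=2.5,interpolation=cv2.INTER_CUBIC))
E
```

```text
[-0.10053573  0.4286782   9.82812887]
43.93657157906969 [-1.3818026   0.91906555  2.39453432]
False
[ 0.56013168 -0.14827431  0.24908307] 27.3
```

View pics/w4c.png

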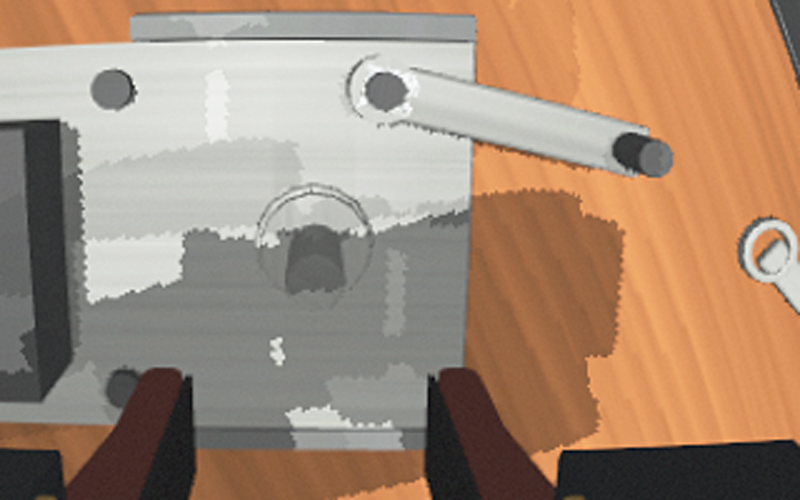

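The drift stands alone, with its collar centred at crop (315,240). The pivot cap is at (386,91) and the knob top at (655,159). Now the keeper swing.

```bash
python3 - <<'E'
from h import *
w=np.load("w4.npz");g=lambda u,v,z:ray("wrist",200+u/2.5,120+v/2.5,z,w["t"],w["q"])
col,piv,kn=g(315,240,.098),g(386,91,.118),g(655,159,.142)
B=np.radians(-25.8);Rb=R.from_euler('z',B).as_matrix()[:2,:2]
print("collar",col,"piv",piv,"knob",kn,"arm",np.linalg.norm(kn-piv),"piv rel collar",Rb.T@(piv-col))
P=(piv+np.array([.5618,-.1480])+Rb@[.022,.055])/2
d=kn-P;th0=np.arctan2(d[1],d[0])-B+np.pi/2;print("P",P,"theta0",th0,np.linalg.norm(d))
def tgt(th,gap):
    a=np.array([np.sin(th),-np.cos(th)]);t=np.array([np.cos(th),np.sin(th)])
    return P+Rb@(.084*a+gap*t)
np.savez("k.npz",P=P,th0=th0)
s=tgt(th0,.036)
command_gripper(0)
move_pose([*s,.20],down(B+th0))
print("at",get_tcp_pos(),get_joint_pos().round(2))
print(movel([*s,.121],v=.12,until_force=6),get_tcp_pos(),get_time())
t,qq=get_tcp_pos(),get_ee_rot();im=read_camera("wrist")[:,:,::-1];cv2.imwrite("pics/w5.png",im)
E
```

```text
collar [ 0.56323903 -0.14497717] piv [ 0.60579078 -0.10778384] knob [ 0.67133031 -0.15844935] arm 0.08283974493174179 piv rel collar [0.02212245 0.0520057 ]
P [ 0.60566775 -0.1079207 ] theta0 1.3652139431494794 0.082853581287328
at [ 0.693975   -0.1306816   0.20006245] [-0.2   0.57  1.45 -0.    1.13 -1.12]
False [ 0.69471109 -0.13075096  0.12167262] 30.075
```

View pics/w5.png

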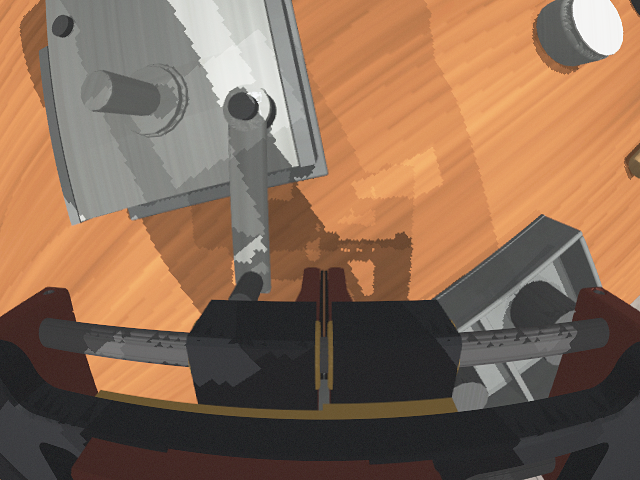

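The shut fingers stand beside the knob on the opening side. Sweeping along the arc.

```bash
python3 - <<'E'
from h import *
k=np.load("k.npz");P=k["P"];th0=float(k["th0"]);B=np.radians(-25.8);Rb=R.from_euler('z',B).as_matrix()[:2,:2]
def tgt(th,gap):
    a=np.array([np.sin(th),-np.cos(th)]);t=np.array([np.cos(th),np.sin(th)])
    return P+Rb@(.084*a+gap*t)
f0=get_ft_force();th=th0;gap=.018
while th>-.35:
    th-=.09 if th>.25 else .03
    movel([*tgt(th,gap),.121],down(B+max(th,0)),v=.06 if th>.2 else .02)
    f=get_ft_force()-f0;l=R.from_euler('z',B+th).as_matrix().T@f
    print("%.2f"%th,l.round(1),"t%.1f"%get_time())
    if th<.4 and l[0]>9 or l[0]>20: print("stop");break
wait(.2);f=get_ft_force()-f0;print(f,get_tcp_pos(),tgt(th,gap))
t,qq=get_tcp_pos(),get_ee_rot();np.savez("w6.npz",t=t,q=qq);cv2.imwrite("pics/w6.png",read_camera("wrist")[:,:,::-1])
E
```

```text
1.28 [-0.1 -0.  -0.1] t30.7
1.19 [ 1.2 -0.3 -0.5] t31.0
1.10 [-0.2  0.1  0.2] t31.2
1.01 [0.2 0.7 0.4] t31.5
0.92 [-0.2  0.3  0.1] t31.8
0.83 [-0.5  0.4  0.8] t32.1
0.74 [-0.8 -0.7 -0. ] t32.4
0.65 [-0.2  1.3  1.2] t32.6
0.56 [-0.  -0.4  0.2] t32.9
0.47 [-0.2  0.1 -0.2] t33.2
0.38 [0.2 0.1 0.5] t33.5
0.29 [ 0.2  0.1 -0.4] t33.7
0.20 [-0.4 -0.1 -0.1] t34.3
0.17 [-0.5 -0.1  0.7] t34.5
0.14 [-0.2 -0.4  0.3] t34.8
0.11 [-0.5 -0.1 -0.2] t35.1
0.08 [-1.1  0.2  0.5] t35.4
0.05 [-0.9 -0.3  0.7] t35.6
0.02 [-0.5 -0.1  0.4] t35.9
-0.01 [-0.5  0.5 -0.8] t36.2
-0.04 [ 2.8  1.4 -0. ] t36.5
-0.07 [ 8.3  3.3 -6.9] t36.7
-0.10 [ 15.1   5.2 -11.1] t37.0
stop
[15.07881964 -3.91667225 -9.84239439] [ 0.58130034 -0.19022789  0.12170326] [ 0.57669617 -0.18879497]
```

View pics/w6.png

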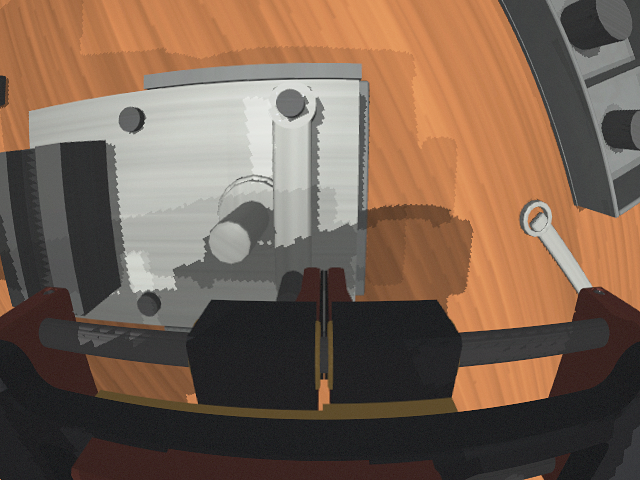

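The keeper met its stop (15 N) and lies along −y over the collar's edge. I'll back off along +x, rise clear and check.

```bash
python3 - <<'E'
from h import *
Rb=R.from_euler('z',-25.8,degrees=True).as_matrix()[:2,:2]
p=get_tcp_pos()
movel([*(p[:2]+Rb@[.03,0]),.121],v=.08); q=p[:2]+Rb@[.03,-.02]
movel([*q,.25],v=.15)
s=np.array([.5618,-.148]);move_pose([*(s+Rb@[.012,-.02]),.28],down(np.radians(-25.8)));wait(.2)
t,qq=get_tcp_pos(),get_ee_rot();np.savez("w7.npz",t=t,q=qq);im=read_camera("wrist")[:,:,::-1]
a=cv2.resize(im[90:330,200:440],None,fx=2.2,fy=2.2,interpolation=cv2.INTER_CUBIC)
b=cv2.resize(read_camera("scene")[190:330,130:440,::-1],None,fx=.85*1,fy=.85,interpolation=cv2.INTER_CUBIC)
o=np.zeros((528,795,3),np.uint8);o[:528,:528]=a;o[:b.shape[0],530:530+b.shape[1]]=b[:,:265];cv2.imwrite("pics/f.png",o);print(t,get_time(),get_ft_force())
E
```

```text
[ 0.56401424 -0.17169278  0.2789509 ] 39.5333 [-0.48885445 -0.53660701 -0.4046168 ]
```

View pics/f.png

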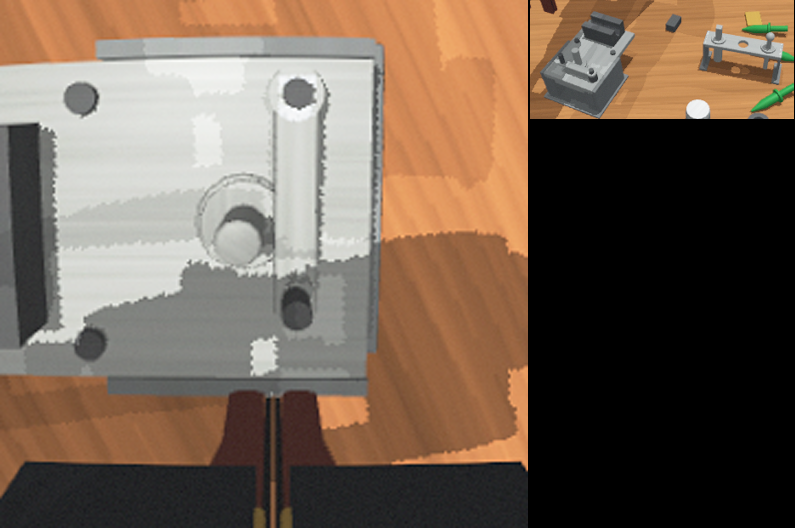

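The keeper lies alongside the grip, the drift is upright, and both other pins stand in the rack. One numeric check on the angle, then I hand in.

```bash
python3 - <<'E'
from h import *
w=np.load("w7.npz");g=lambda u,v,z:ray("wrist",200+u/2.2,90+v/2.2,z,w["t"],w["q"])
p,k,b1,b2=g(299,93,.118),g(297,314,.142),g(81,98,.093),g(90,343,.093)
a=lambda d:np.arctan2(d[1],d[0])
print(np.linalg.norm(k-p),np.linalg.norm(b1-b2),"keeper",a(k-p)-a(b2-b1))
if abs(a(k-p)-a(b2-b1))<.1: job_done();print("done",get_time())
E
```

```text
0.08288191599673571 0.10882131525418867 keeper -0.010702520012513261
the job is handed in; nothing more can be done
the job is handed in; nothing more can be done
```

The drift is seated and the keeper is at its stop, and I handed the job in at about 39.6 s on the robot's clock. No verdict is reported, so the checks below are my own.

- **Insertion:** I took the drift from the rack's middle hole. It went down through both holes with at most about 13 N, and I let it move sideways with the force. It ended about 5 mm along the bolster's +x from the estimated start of the carriage hole.
- **Seating:** The collar stopped hard, with the TCP (tool point) steady at z = 0.1128 m under about 19 N. That puts the washer stack at roughly 3 mm. The wrist force is what I read; the force on the washers themselves was not measured directly.
- **Keeper:** I pushed it to its stop with about 15 N and backed off. The last picture gives an angle of about −0.01 rad.
- **Final state:** The last pictures show the drift upright, the gripper clear of everything and the other two pins standing in the rack. The wrist force is close to zero.
- **What disagreed:** The wrist and top cameras differed by about 2–3 mm on the hole position. During the keeper push the wrist also read about −10 N vertically, which I put down to friction on the knob but did not check.

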